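Third hand at the luthier's bench: press a block on the sprung jig

TASK

First turn the torque dial on my screwdriver's control unit to the orange mark and let go of it. Then pick up the maple block, stand it upright on the jig's base board with one of its small end faces flush against the middle of the red sprung plate, and press it there with a steady 10 N or so, so that the plate's front edge stands well inside the green band, never shoving the plate back to its end stop. Finish while still holding and pressing it like that, because I will drive the screws in then, and leave the screwdriver, the jar and the plane alone.

Things in the scene. Friction and masses are not known exactly. Their poses are not given: they have to be found in the camera images.
- control_unit: Fixed grey box 120 x 120 x 55 tall, black top panel, torque dial in the middle of its top. Origin: centre of the underside; z up. Stands on one side of the jig, the block on the other (either way round), turned up to 0.3 rad. Ten ticks 0.3 rad apart surround the dial: the first (dial value 0) towards the unit's -x side, the rest following clockwise seen from above; the sixth is big and orange.
- dial (a joint): Angle of the torque dial, rad, 0 to 2.7, growing clockwise seen from above: 0 points its white line to the unit's -x, 1.5 (the orange mark) nearly to the unit's +y. Stays where it is left (0.04 N m of friction). The grip bar's heading is that of the unit's x axis minus this value. Starts between 0.15 and 0.75.
- dial_grip (a point): Point on the dial's axis inside its grip bar, 87 above the bench, 10 below the bar's top. Grey knob: skirt of 44 diameter, then an upright bar 42 long x 14 wide from 67 to 97 above the bench, with a white pointer line on its top. Axes turn with the dial: x along the bar, z up; the white line points to -x.
- dial_mark (a point): Middle of the orange mark on the control unit's top panel, 43 from the dial's axis; the dial is set when the white line points at it.
- block: Loose maple block, about 70 g, 52 long (its x) x 34 wide (its y) x 48 tall, standing on the bench. A dark line runs along its length on the top; the two small end faces (34 x 48, at its +x and -x) each bear a brass insert; either end may face the plate. Origin: centre of the underside. Pinch it across its 34 mm width.
- jig: Fixed pressing jig: plywood base board 150 (x) x 160 (y) x 12 thick, wooden rail 40 tall along its +x edge, red sprung plate in front of that. Origin: centre of the board's underside; x is the pressing direction, z up. Turned up to 0.35 rad. White cheeks 10 wide beyond the plate's ends (68 to 78 from the middle, x 0 to 44, tops 50 above the bench) bear the green band.
- plate: Red sprung plate, 128 wide (y), 12 thick, top 49 above the bench; black line down its middle, white ends to its front edge. Origin: foot of the middle of its front face, at the board's top, 12 above the bench; moves with the plate. x points into the plate (pressing direction), y along it. Unloaded it lies 12 mm to +x of the jig's origin.
- plate_travel (a joint): How far the plate is pushed back along the jig's x, m, 0 (unloaded) to 0.018 (end stop). Springs: 3 N at 0, plus 1 N for every mm (10 N at 7 mm). The green band on the cheeks runs from 3 to 11 mm behind the unloaded front edge.
- driver: Bystander: blue and black pistol-shaped electric screwdriver lying on its side, 230 x 130 x 42, beyond the jig. Leave alone.
- jar: Bystander: screw jar with a brass lid, 64 diameter, 75 tall. Leave alone.
- plane: Bystander: small steel and brass hand plane, 110 x 42 x 44, beyond the jig. Leave alone.
Things that resemble listed ones, but are neither listed nor needed, are in the scene too. Several things look just like the jig: the one meant starts farthest to the robot's right. Of the things that look like the block, take the one that is farthest from the robot's base at the start.

How it is judged (in metres and radians):
On the way, in this order (a step that is already met when the one before it is completed fails the run):
1. the torque dial is set to the orange mark and let go of (value of joint dial between 1.36 and 1.64 rad and contact force between the fingers and control_unit below 0.3 N), for 0.2 s.
2. the block stands on the jig's base, end flush against the middle of the plate, pressed with 6 to 14 N (contact force between block and plate between 6 and 14 N and value of joint plate_travel between 0.003 and 0.011 m and contact force between the fingers and block above 3 N and y of block in the frame of plate between -0.007 and 0.007 m and z of block in the frame of jig between 0.008 and 0.017 m and angle between block's own z axis and vertical below 0.09 rad and angle between the x axis of block and the x axis of jig, either way round below 0.09 rad), for 0.5 s.
At the end, for the whole second after the job is handed in: Dial within 0.14 rad of the orange mark. The gripper still holds the block: it presses the plate with 6 to 14 N, plate 3 to 11 mm back, block within 7 mm of the plate's middle, at most 5 mm above the base board, upright and square within 0.09 rad, at rest (all of step 2 and value of joint dial between 1.36 and 1.64 rad and linear speed of block below 0.01 m/s); the arm keeps its last pose, push and grip.
It fails at once if the sprung plate is shoved back to its end stop (value of joint plate_travel above 0.0165 m).
It fails at once if the electric screwdriver is moved or tipped (distance of driver from where it was at the start of the episode above 0.03 m or angle between driver's own z axis and vertical above 0.3 rad).
It fails at once if the screw jar is moved or tipped (distance of jar from where it was at the start of the episode above 0.03 m or angle between jar's own z axis and vertical above 0.3 rad).
It fails at once if the small plane is moved or tipped (distance of plane from where it was at the start of the episode above 0.03 m or angle between plane's own z axis and vertical above 0.3 rad).
It also fails if it takes over 58 s, if anything falls off the work surface, if the arm or the gripper's body presses on something with over 40 N, if the wrist force passes 120 N, or if a joint passes its speed limit or range.

ROBOT

A 7-joint arm with a two-finger parallel gripper is mounted at the origin on the work surface. World frame = base frame: x ahead of the robot, y to its left, z up, the work surface at z = 0. Lengths are in mm, angles in rad, forces in N, time in s.
With the tool pointing down it reaches from about 400 to 875 mm from the base axis. Payload 4.4 kg.
Tool frame: the origin (TCP) lies midway between the tips of the shut fingers; the grasp point (between the pads) lies 19 mm behind it (ctrl.grip_point_offset is the distance from the TCP to the grasp point, in mm); z points along the fingers, y is the direction in which the jaws open and shut (so a half turn about z gives the same grasp; the last joint's range is limited). The gripper opens to 85 mm and grips with 20 to 120 N. Pads are 22 mm wide; open, the fingers measure 114 mm over their backs; the gripper's body (76 mm by 85 mm) begins 54 mm behind the grasp point. The pads swing forward as they close: fully open they stand 13 mm farther back than shut.
Start: joints at [1.055, 0.628, 0.038, 1.517, -0.027, 0.996, -0.02], TCP at [282.639, -585.349, 231.313] pointing down, gripper open.
Joint ranges: [-3.06, 3.06], [-0.37, 2.12], [-1.25, 1.32], [0.18, 2.47], [-1.1, 4.24], [0.23, 1.98], [-2.94, 2.94]. Speed limits (rad/s): [2.57, 2.57, 3.14, 3.14, 3.14, 3.14, 3.14].

INTERFACE

Orientations are given as [roll, pitch, yaw] about the fixed x, y, z axes, in that order (R = Rz(yaw) Ry(pitch) Rx(roll)).
In Python, from cell import ctrl, imaging, models gives the robot as it stands. The module is installed in compiled form; this text tells all that it offers.
- The arm moves only by the tool drive_tool, never from a script. Its argument "deltas" is text: rows parted by semicolons, each of 5 numbers parted by spaces: the shift along the tool's x, y, z in m, then the turn about the tool's z in degrees, then the finger opening in m, from 0 to 0.0854. A call has 1 to 12 rows; each row is the pose to reach, as a shift and turn from the pose commanded when the call began, along the tool's axes at that moment; what a row does not reach only later rows make up. A row lasts 1/8 s, in which the tool goes at most 62.5 mm and 10.7 degrees, less where a joint would pass 70% of its speed; a pose out of reach is approached as far as the arm can. A call with a gripper value outside its range is refused whole. The fingers move at their own pace and stop on an object; the grip force is fixed at half the most. Time passes only in rows, so rows that repeat a pose let the fingers close. It gives the time, the measured TCP pose, the force and the opening at its end, in the units of the state.
- ctrl.read_state(): the state, without advancing time (a new reading comes with each control period).
- imaging.get_image(name): name is "scene" or "side" or "wrist"; returns a dict with "color" (384x512x3 uint8, red, green, blue), "range_z" (384x512 float32, mm along the optical axis (not along the pixel's ray), 0 where there is no reading), "vfov" (degrees; the focal length in pixels is half the picture's height over the tangent of half this angle, whatever the lens; pixels are square), "cx", "cy" (the principal point, pixels), "extrinsics" (4x4, takes a point from camera to world coordinates). Camera axes: x right, y down, z forward; pixel columns grow to the right and rows downward; lengths in mm; the calibration is good to about 2 mm. A picture is of the moment at which its call begins.
- ctrl.finish_job(): hands the job in, once; it reports no verdict.
Trained networks look in a picture, given as the dict that the camera call returned (one of the last four; its "shot" number tells which), for a name from the list of things; names that differ only in an ending like _2 or _b are one class to them, and where a whole thing is asked for, a point or a joint stands for the part that bears it (a point fixed in the world has none). Each returns a list of dicts, best first, with "score" (0 to 1); they miss things now and then, are a little off and sometimes report something else, mostly with a low value. They report only what shows in the picture. A call takes as long as a camera call. They do not tell look-alikes from the thing itself.
- models.spot_in(picture, thing): "point" ([column, row] in pixels, amid what is visible of it).
- models.landmark_of(picture, thing): "point" ([column, row] in pixels: a listed point, or the origin of a listed thing).
The state is a dict: "clock": time; "qpos": joint angles; "qd": joint speeds; "tau": joint torques, N m; "eef_pos": TCP position; "tool_rot": TCP orientation; "force": force on the tool from outside, world axes, zero at the start; "torque": the same for the moment, N m; "width": finger opening in mm.
Only numpy, scipy, OpenCV 4.12 (cv2) and the standard library are available. Lean on these libraries where they do the work, as an engineer would, in place of code of your own. Each camera call takes 0.05 s, during which the arm holds its last target.

## Working session

There is one attempt and no reset: what is moved stays moved. The work goes in short steps, Python scripts to look and compute and a tool call to move; the robot and the scene stay as the last step left them, time stands still between calls to the robot, and variables do not carry over. Pictures are saved under pics/ and viewed, and the job is handed in when it is done.

Besides the shell and the picture viewer there is one more tool, called after "Call:" by a JSON object that holds its "name" and its "arguments", one argument or row to a line. drive_tool: Moves the arm, as the interface text tells. Its arguments: {"type":"object","properties":{"deltas":{"type":"string"}},"required":["deltas"]}

```bash
mkdir -p pics; ls
cat > h.py <<'E'
import numpy as np, cv2
from cell import ctrl, imaging, models
def shot(n,fn=None):
    p=imaging.get_image(n)
    if fn: cv2.imwrite('pics/'+fn+'.png',cv2.cvtColor(p['color'],cv2.COLOR_RGB2BGR))
    return p
def foc(p): return p['color'].shape[0]/2/np.tan(np.radians(p['vfov'])/2)
def ray(p,uv):
    f=foc(p); E=np.array(p['extrinsics']); d=np.array([(uv[0]-p['cx'])/f,(uv[1]-p['cy'])/f,1.])
    return E[:3,3],E[:3,:3]@d
def atz(p,uv,z):
    o,d=ray(p,uv); return o+d*(z-o[2])/d[2]
def dep(p,uv):
    u,v=int(round(uv[0])),int(round(uv[1])); a=p['range_z'][max(v-1,0):v+2,max(u-1,0):u+2]; a=a[a>0]
    if len(a)==0: return None
    o,d=ray(p,uv); return o+d*np.median(a)
def proj(p,X):
    E=np.array(p['extrinsics']); c=E[:3,:3].T@(np.array(X)-E[:3,3]); f=foc(p); return [c[0]/c[2]*f+p['cx'],c[1]/c[2]*f+p['cy']]
def cloud(p):
    f=foc(p);E=np.array(p['extrinsics']);z=p['range_z'];h,w=z.shape
    u,v=np.meshgrid(np.arange(w),np.arange(h)); c=np.stack([(u-p['cx'])/f*z,(v-p['cy'])/f*z,z],-1)
    return c@E[:3,:3].T+E[:3,3]
def tri(a,b):
    (o1,d1),(o2,d2)=a,b
    A=np.stack([d1,-d2],1); s=np.linalg.lstsq(A,o2-o1,rcond=None)[0]
    x,y=o1+d1*s[0],o2+d2*s[1]; return (x+y)/2,np.linalg.norm(x-y)
E
cat > a.py <<'E'
from h import *
np.set_printoptions(precision=1,suppress=True)
s=ctrl.read_state(); print({k:np.round(v,3) for k,v in s.items()}, ctrl.grip_point_offset)
for n in ['scene','side','wrist']:
    p=shot(n,n+'0'); print(n,p['vfov'],p['cx'],p['cy']); print(np.array(p['extrinsics']).round(3))
    for t in ['control_unit','dial_grip','dial_mark','block','jig','plate','driver','jar','plane']:
        for r in models.landmark_of(p,t)[:5]:
            print(t,np.round(r['point'],1),round(r['score'],2), dep(p,r['point']))
E
python3 a.py
```

```text
pics
{'clock': np.float64(0.0), 'qpos': array([ 1.1,  0.6,  0. ,  1.5, -0. ,  1. , -0. ]), 'qd': array([ 0.,  0.,  0., -0., -0., -0., -0.]), 'tau': array([ -0. , -56.3,   1.2, -19.3,   0. ,   0. ,  -0. ]), 'eef_pos': array([ 282.4, -584.8,  230.4]), 'tool_rot': array([-3.1,  0. ,  0.5]), 'force': array([ 0.3, -0.2, -0.3]), 'torque': array([-0.,  0., -0.]), 'width': np.float64(85.287)} 18.700000000000003
scene 56.26528814318631 259.47674409516543 188.60499854840467
[[  -0.4    0.8   -0.5 1068.8]
 [   0.9    0.3   -0.2  252.1]
 [  -0.    -0.6   -0.8  891.9]
 [   0.     0.     0.     1. ]]
control_unit [338.9 207.1] 0.91 [533.6 264.5  57.5]
dial_grip [344.8 194.6] 0.53 [516.6 268.9  97.5]
dial_mark [357.8 203. ] 0.81 [501.8 309.1  56.2]
block [171.1 154. ] 0.89 [ 516.  -264.8   31.2]
block [214.6 146.7] 0.52 [ 449.5 -146.6   42.1]
block [190.6 135.8] 0.51 [ 428.5 -242.4   32.2]
jig [297.6 149.6] 0.83 [363.4  94.8  34.7]
jig [247.5 206.4] 0.82 [614.2  31.2  47.3]
jig [403.1 173.7] 0.7 [349.8 410.   45.7]
plate [299.4 151.4] 0.86 [379.7 104.6  48.7]
plate [241.8 207.2] 0.57 [614.7  13.7  
[... 821 characters left out ...]
13.8 -267.9   11.3]
block [321.2 189.8] 0.71 [ 412.  -133.    21.2]
block [234.3 267.5] 0.59 [498.  306.4  59.7]
jig [319.4 247.4] 0.96 [329.5  94.8  12.4]
jig [257.1 203.5] 0.77 [576.1  27.5  14.9]
jig [273.3 343.9] 0.62 [322.  421.8  13.5]
plate [314.1 241.2] 0.78 [347.6 101.3  38.1]
plate [271.5 339.6] 0.52 [330.3 415.   14.9]
plate [250.6 198.7] 0.48 [604.3  20.9  17.8]
driver [253.6 150.7] 0.97 [ 727.9 -229.1    4.1]
jar [171.8 235.2] 0.88 [726.4 284.8  35.4]
plane [206.9 178.5] 0.69 [786.6   9.5  18.7]
wrist 69.66553749189475 253.00430655841714 193.48176567454212
[[   0.4   -0.9   -0.3  352.6]
 [  -0.9   -0.4   -0.1 -551.7]
 [   0.     0.3   -1.   373.5]
 [   0.     0.     0.     1. ]]
```

View pics/scene0.png

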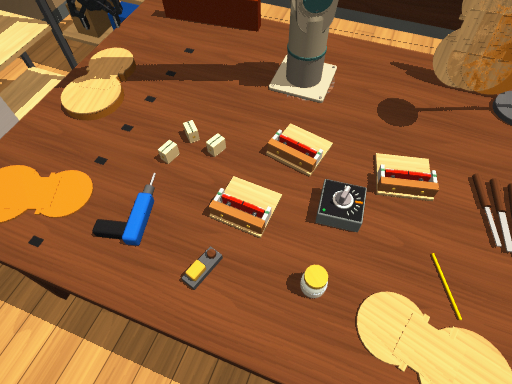

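View pics/side0.png

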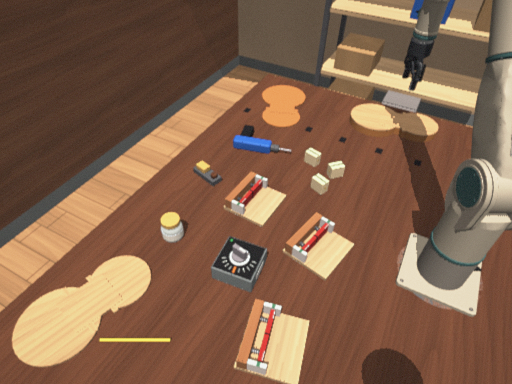

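Run:
```python
import cv2
a=cv2.imread('pics/scene0.png');b=cv2.imread('pics/side0.png')
c=cv2.resize(a[115:245,150:380],None,fx=3.4,fy=3.4,interpolation=cv2.INTER_CUBIC)
cv2.imwrite('pics/crop1.png',c)
c=cv2.resize(b[140:300,200:360],None,fx=3.7,fy=3.7,interpolation=cv2.INTER_CUBIC)
cv2.imwrite('pics/crop2.png',c)
```

```text
(no output)
```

View pics/crop1.png

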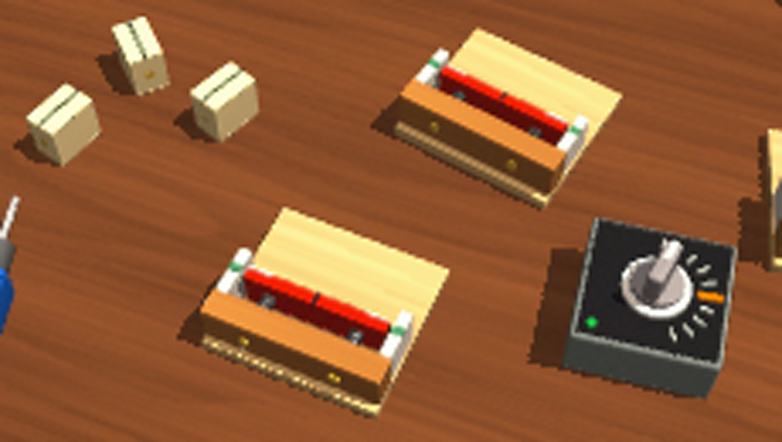

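View pics/crop2.png

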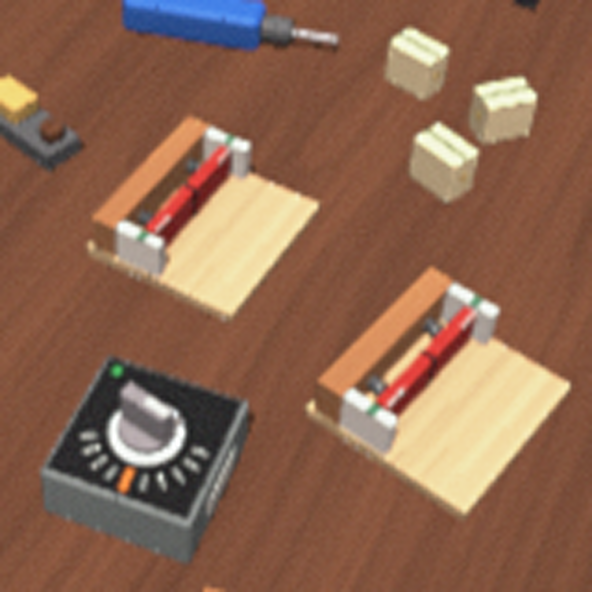

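```bash
cat >> h.py <<'E'
from scipy.spatial.transform import Rotation as Ro
def go(x,y,z,yawdeg=None):
    "deltas from the measured pose, tool axes (m, deg)"
    s=ctrl.read_state(); R=Ro.from_euler('xyz',s['tool_rot']).as_matrix()
    d=R.T@(np.array([x,y,z])-s['eef_pos'])/1000
    yw=np.degrees(np.arctan2(R[1,0],R[0,0]))
    t=None if yawdeg is None else (-(yawdeg-yw)+180)%360-180
    print('deltas',d.round(4),'turn',None if t is None else round(t,2),'now',s['eef_pos'].round(1),'yaw',round(yw,2),'tilt',R[2].round(4),'rows>=',np.ceil(np.linalg.norm(d)/.0625),'t',s['clock'],'w',s['width'].round(1),'F',s['force'].round(1))
E
python3 - <<'E'
from h import *
go(470,-240,260); go(470,-240,260,20); go(500,-20,260,20)
E
```

```text
Traceback (most recent call last):
  File "h.py", line 34, in go
    print('deltas',d.round(4),'turn',None if t is None else round(t,2),'now',s['eef_pos'].round(1),'yaw',round(yw,2),'tilt',R[2].round(4),'rows>=',np.ceil(np.linalg.norm(d)/.0625),'t',s['clock'],'w',s['width'].round(1),'F',s['force'].round(1))
                                                                                                                                                                                                       ^^^^^^^^^^^^^^^^
AttributeError: 'float' object has no attribute 'round'
```

```bash
sed -i "s/s\['width'\].round(1)/round(float(s['width']),1)/; s/s\['force'\].round(1)/np.round(s['force'],1)/; s/s\['eef_pos'\].round(1)/np.round(s['eef_pos'],1)/; s/s\['eef_pos'\])\/1000/np.array(s['eef_pos']))\/1000/" h.py
python3 - <<'E'
from h import *
go(470,-240,260); go(470,-240,260,20); go(500,-20,260,20)
E
```

```text
deltas [ 0.3189 -0.2296 -0.0287] turn None now [ 282.6 -585.4  231.3] yaw 25.77 tilt [ 0.  0. -1.] rows>= 7.0 t 1.5 w 85.5 F [ 0.1 -0.   0.4]
deltas [ 0.3189 -0.2296 -0.0287] turn 5.77 now [ 282.6 -585.4  231.3] yaw 25.77 tilt [ 0.  0. -1.] rows>= 7.0 t 1.5 w 85.5 F [ 0.1 -0.   0.4]
deltas [ 0.4415 -0.4147 -0.0287] turn 5.77 now [ 282.6 -585.4  231.3] yaw 25.77 tilt [ 0.  0. -1.] rows>= 10.0 t 1.5 w 85.5 F [ 0.1 -0.   0.4]
```

Call:
{"name": "drive_tool", "arguments": {
  "deltas": "0.04 -0.028 -0.004 1 0.085; 0.085 -0.061 -0.01 2 0.085; 0.13 -0.094 -0.015 3 0.085; 0.175 -0.127 -0.02 4 0.085; 0.22 -0.16 -0.025 5 0.085; 0.265 -0.193 -0.029 5.8 0.085; 0.305 -0.22 -0.029 5.8 0.085; 0.319 -0.23 -0.029 5.8 0.085; 0.319 -0.23 -0.029 5.8 0.085"
}}

```text
clock: 2.62
eef_pos: [470.3, -238.9, 260.4]
tool_rot: [3.141, -0.0, 0.351]
force: [-0.1, 0.3, 0.1]
width: 85.2
```

Run:
```python
from h import *
p=shot('wrist','w1'); go(590,0,260,20); print(p['extrinsics'])
np.savez('w1.npz',**{k:np.array(v) for k,v in p.items()})
```

```text
deltas [ 0.1954 -0.1849  0.    ] turn -0.05 now [ 469.4 -240.5  260.3] yaw 19.95 tilt [-8.e-04  7.e-04 -1.e+00] rows>= 5.0 t 2.675 w 84.9 F [ 0.  -0.5 -0.4]
[[ 3.43442994e-01 -8.94693386e-01 -2.85605767e-01  5.43263750e+02]
 [-9.39172623e-01 -3.26755402e-01 -1.05762432e-01 -2.12321950e+02]
 [ 1.30172106e-03  3.04556484e-01 -9.52493388e-01  4.02500500e+02]
 [ 0.00000000e+00  0.00000000e+00  0.00000000e+00  1.00000000e+00]]
```

View pics/w1.png

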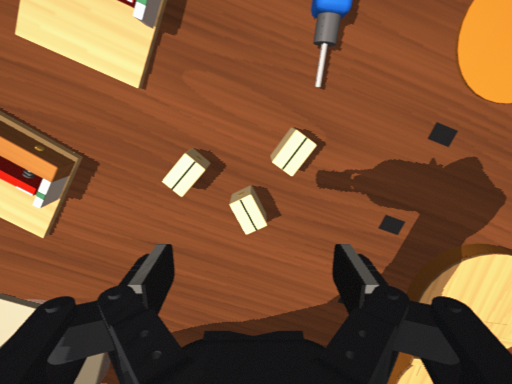

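Call:
{"name": "drive_tool", "arguments": {
  "deltas": "0.03 -0.03 0 0 0.085; 0.07 -0.065 0 0 0.085; 0.11 -0.105 0 0 0.085; 0.145 -0.14 0 0 0.085; 0.155 -0.17 0 0 0.085; 0.155 -0.18 0 0 0.085; 0.155 -0.18 0 0 0.085"
}}

```text
clock: 3.55
eef_pos: [553.5, -19.6, 260.3]
tool_rot: [3.141, 0.001, 0.346]
force: [0.1, 0.4, -0.2]
width: 85.2
```

Run:
```python
from h import *
p=shot('wrist','w2'); go(480,230,280,20)
np.savez('w2.npz',**{k:np.array(v) for k,v in p.items()})
```

```text
deltas [ 0.0153 -0.2604 -0.02  ] turn -0.21 now [553.8 -20.2 260.4] yaw 19.79 tilt [-6.0e-04  1.5e-03 -1.0e+00] rows>= 5.0 t 3.6 w 85.3 F [ 0.2 -0.5 -0.2]
```

View pics/w2.png

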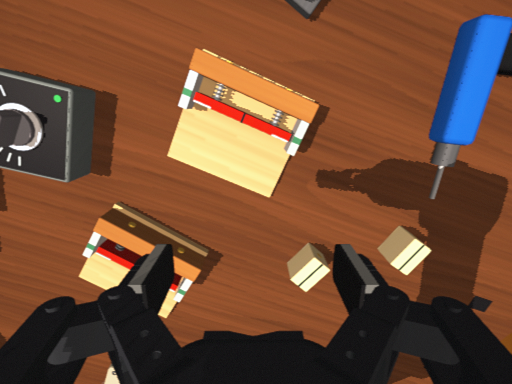

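Call:
{"name": "drive_tool", "arguments": {
  "deltas": "-0.005 -0.035 -0.003 0 0.085; -0.015 -0.08 -0.01 0 0.085; -0.02 -0.13 -0.015 0 0.085; -0.025 -0.18 -0.02 0 0.085; -0.025 -0.22 -0.02 0 0.085; -0.025 -0.245 -0.02 0 0.085; -0.025 -0.25 -0.02 0 0.085; -0.025 -0.25 -0.02 0 0.085"
}}

```text
clock: 4.6
eef_pos: [446.1, 207.0, 280.4]
tool_rot: [3.14, -0.0, 0.346]
force: [0.1, -0.4, 0.4]
width: 85.0
```

Run:
```python
from h import *
p=shot('wrist','w3'); go(515,270,280,20)
np.savez('w3.npz',**{k:np.array(v) for k,v in p.items()})
for n in ['scene','side']:
    p=shot(n); np.savez(n+'.npz',**{k:np.array(v) for k,v in p.items()})
```

```text
deltas [ 0.0862 -0.0362  0.0003] turn -0.21 now [446.2 206.8 280.3] yaw 19.79 tilt [ 0.      0.0012 -1.    ] rows>= 2.0 t 4.65 w 84.5 F [-0.4 -0.4  0.1]
```

View pics/w3.png

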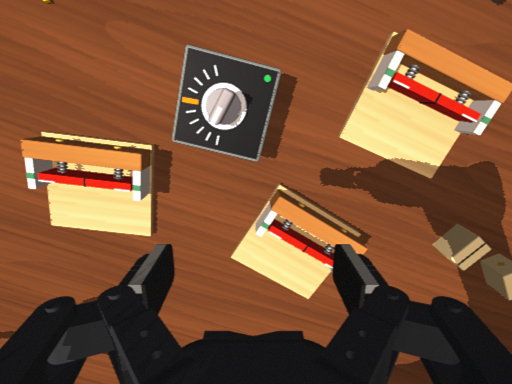

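```bash
cat > m.py <<'E'
from h import *
np.set_printoptions(precision=1,suppress=True)
def ld(n):
    z=np.load(n+'.npz'); return {k:(z[k] if z[k].ndim else z[k].item()) for k in z.files}
def rect(pts,lab):
    if len(pts)<15: print(lab,'few',len(pts)); return
    (c,s,a)=cv2.minAreaRect(pts[:,:2].astype(np.float32)); 
    if s[0]<s[1]: s=s[::-1]; a=a+90
    print(lab,len(pts),'c',np.round(c,1),'size',np.round(s,1),'longyaw',round((a+90)%180-90,1),'zmed',round(float(np.median(pts[:,2])),1))
def near(C,x,y,r,z0,z1):
    P=C.reshape(-1,3); return P[(np.hypot(P[:,0]-x,P[:,1]-y)<r)&(P[:,2]>z0)&(P[:,2]<z1)]
if __name__=='__main__':
  for n in ['w1','w2','w3','scene','side']:
    p=ld(n);C=cloud(p); print(n)
    rect(near(C,510,270,95,50,62),' unit')
    rect(near(C,510,270,40,92,102),' bar')
    rect(near(C,510,-265,50,43,53),' block')
    rect(near(C,575,27,120,6,18),' board')
    rect(near(C,600,27,110,45,56),' tops')
E
python3 m.py
python3 - <<'E'
import cv2
a=cv2.imread('pics/w3.png')
cv2.imwrite('pics/crop3.png',cv2.resize(a[35:170,165:290],None,fx=4.4,fy=4.4,interpolation=cv2.INTER_CUBIC))
E
```

```text
w1
 unit few 0
 bar few 0
 block 1057 c [ 506.7 -282.6] size [51.8 34.2] longyaw -15.9 zmed 47.5
 board 8134 c [571.   14.7] size [161. 110.] longyaw 86.7 zmed 11.2
 tops 233 c [594.7 -57.5] size [22.6 19.1] longyaw -71.3 zmed 49.0
w2
 unit 5836 c [508.2 249.4] size [119.5  87.5] longyaw 5.5 zmed 54.9
 bar 31 c [517.8 257.3] size [16.3  3.3] longyaw 0.9 zmed 93.4
 block 790 c [ 506.7 -281.6] size [52.2 35. ] longyaw -15.2 zmed 48.0
 board 8159 c [591.   13.8] size [160.3 149.9] longyaw 86.7 zmed 11.6
 tops 4705 c [625.5  11.7] size [159.9  69. ] longyaw 86.6 zmed 50.8
w3
 unit 8093 c [505.9 266.4] size [120.1 119.9] longyaw -83.8 zmed 55.2
 bar 465 c [505.8 266.4] size [41.8 13.7] longyaw -10.0 zmed 96.3
 block few 0
 board 7506 c [590.7  13.7] size [161.4 149.5] longyaw 86.7 zmed 11.8
 tops 4790 c [625.3  12.4] size [160.4  69.5] longyaw 86.6 zmed 50.9
scene
 unit 1429 c [506.5 267.7] size [120.5 119.9] longyaw 5.9 zmed 56.2
 bar 73 c [506.9 267.2] size [40. 14.] longyaw -8.6 zmed 97.4
 block 156 c [ 505.9 -281.2] size [53.7 37.3] longyaw -17.5 zmed 48.3
 board 1329 c [590.8  24.9] size [233.3 152.9] longyaw 86.4 zmed 12.7
 tops 849 c [624.8  13.5] size [159.4  72. ] longyaw 86.3 zmed 51.5
side
 unit 1359 c [505.  268.2] size [121.9 120.5] longyaw -83.2 zmed 57.4
 bar 78 c [505.2 267.6] size [42.  14.1] longyaw -9.3 zmed 98.0
 block 94 c [ 507.2 -279.9] size [55.2 38.1] longyaw -10.5 zmed 50.2
 board 872 c [585.5  27.9] size [213.5 196.4] longyaw 2.7 zmed 13.9
 tops 473 c [626.2  13.4] size [160.6  71. ] longyaw 87.8 zmed 52.6
```

View pics/crop3.png

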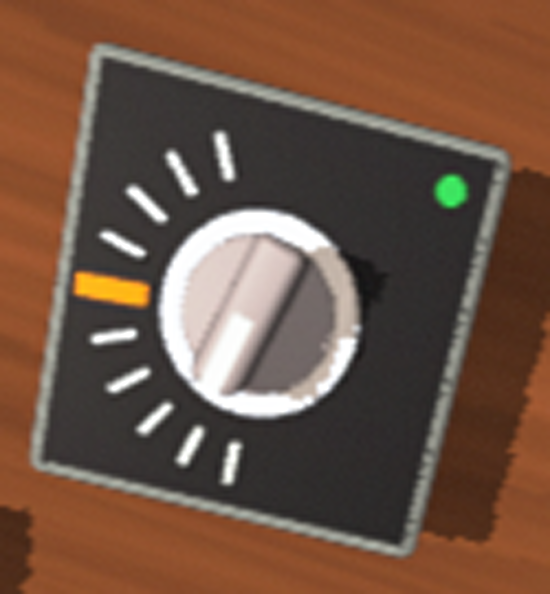

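Run:
```python
from h import *
go(506,266.8,150,170.5);
```

```text
deltas [ 0.0767 -0.0359  0.1302] turn -150.7 now [446.  207.1 280.3] yaw 19.8 tilt [-1.e-04  9.e-04 -1.e+00] rows>= 3.0 t 4.75 w 84.9 F [ 0.5 -0.8 -0. ]
```

Call:
{"name": "drive_tool", "arguments": {
  "deltas": "0.02 -0.009 0.02 -10 0.085; 0.04 -0.018 0.04 -20 0.075; 0.06 -0.028 0.06 -30 0.06; 0.077 -0.036 0.08 -40 0.05; 0.077 -0.036 0.09 -50 0.045; 0.077 -0.036 0.1 -60 0.04; 0.077 -0.036 0.11 -70 0.04; 0.077 -0.036 0.115 -80 0.04; 0.077 -0.036 0.12 -90 0.04; 0.077 -0.036 0.125 -100 0.04; 0.077 -0.036 0.13 -110 0.04; 0.077 -0.036 0.13 -120 0.04"
}}

```text
clock: 6.25
eef_pos: [505.9, 267.4, 149.7]
tool_rot: [-3.14, 0.0, 2.447]
force: [0.2, -0.4, 0.1]
width: 40.1
```

Call:
{"name": "drive_tool", "arguments": {
  "deltas": "0 0 0 -10 0.04; 0 0 0 -20 0.04; 0 0 0 -29 0.04; 0 0 0 -30.7 0.04; 0 0 0 -30.7 0.04"
}}

```text
clock: 6.88
eef_pos: [505.7, 268.4, 150.1]
tool_rot: [-3.141, -0.0, 2.975]
force: [-0.4, 0.6, 0.5]
width: 40.1
```

Run:
```python
from h import *
from m import *
go(506,266.8,73,170.5)
p=shot('wrist','w4');C=cloud(p)
rect(near(C,506,267,95,50,62),' unit')
rect(near(C,506,267,25,92,102),' bar')
```

```text
deltas [-0.  -0.   0.1] turn -0.02 now [505.7 268.4 150.1] yaw 170.48 tilt [ 0. -0. -1.] rows>= 2.0 t 6.875 w 40.1 F [-0.4  0.6  0.5]
 unit 13629 c [505.4 267.7] size [119.9 119.3] longyaw -83.9 zmed 55.2
 bar 920 c [505.3 267.8] size [41.6 13.8] longyaw -10.2 zmed 96.3
```

View pics/w4.png

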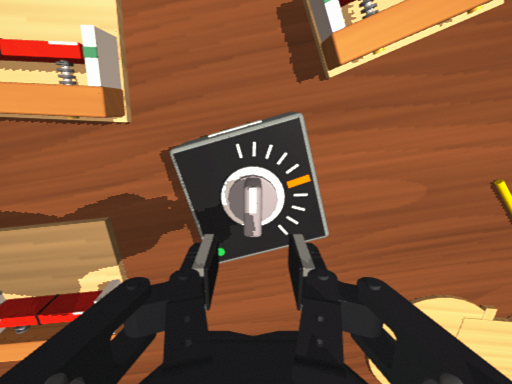

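Call:
{"name": "drive_tool", "arguments": {
  "deltas": "0 0 0.03 0 0.04; 0 0 0.06 0.3 0.04; 0 0 0.077 0.5 0.04; 0 0 0.077 0.5 0.04; 0 0 0.077 0.5 0.005; 0 0 0.077 0.5 0.005; 0 0 0.077 0.5 0.005; 0 0 0.077 0.5 0.005; 0 0 0.077 0.5 0.005"
}}

```text
clock: 8.05
eef_pos: [505.7, 268.0, 74.6]
tool_rot: [-3.14, 0.001, 2.969]
force: [-2.4, -3.2, 5.4]
width: 13.1
```

Call:
{"name": "drive_tool", "arguments": {
  "deltas": "0 0 0 7 0.005; 0 0 0 14 0.005; 0 0 0 21 0.005; 0 0 0 28 0.005; 0 0 0 35 0.005; 0 0 0 42 0.005; 0 0 0 49 0.005; 0 0 0 56 0.005; 0 0 0 63 0.005; 0 0 0 70 0.005; 0 0 0 70 0.005; 0 0 0 70 0.005"
}}

```text
clock: 9.55
eef_pos: [506.0, 268.3, 74.6]
tool_rot: [3.14, 0.001, 1.75]
force: [-1.5, -2.8, 7.3]
width: 12.3
```

Run:
```python
from h import *
p=shot('wrist','w5'); go(506,267,150,100)
```

```text
deltas [-0.0014 -0.0001 -0.0754] turn 0.26 now [506.  268.3  74.6] yaw 100.26 tilt [-0.0013  0.0012 -1.    ] rows>= 2.0 t 9.6 w 12.7 F [-0.6 -3.   7.1]
```

View pics/w5.png

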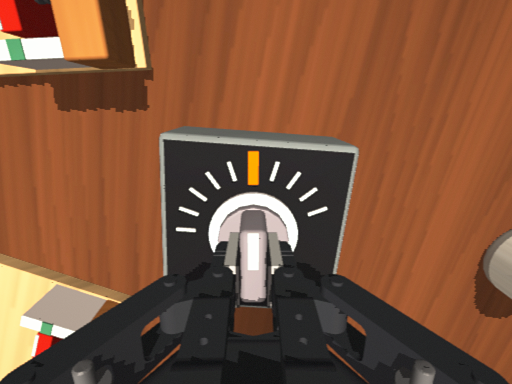

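Call:
{"name": "drive_tool", "arguments": {
  "deltas": "0 0 0 0 0.04; 0 0 0 0 0.04; 0 0 0 0 0.04; 0 0 -0.02 0 0.04; 0 0 -0.05 0 0.04; 0 0 -0.09 0 0.04; 0 0 -0.12 0 0.04; 0 0 -0.13 0 0.04; 0 0 -0.13 0 0.04"
}}

```text
clock: 10.72
eef_pos: [505.3, 269.2, 203.2]
tool_rot: [3.141, -0.0, 1.748]
force: [0.6, 0.2, -0.6]
width: 39.9
```

Run:
```python
from h import *
from m import *
p=shot('wrist','w6');C=cloud(p)
rect(near(C,506,267,95,50,62),' unit')
rect(near(C,506,267,25,92,102),' bar')
np.set_printoptions(precision=4,suppress=True)
go(507,-281.5,205,-15.8)
```

```text
unit 10000 c [506.2 267.7] size [120.2 119.2] longyaw 6.1 zmed 55.3
 bar 616 c [506.2 268.1] size [41.  13.6] longyaw -79.5 zmed 96.4
deltas [-0.542  -0.0951 -0.0022] turn 115.97 now [504.9 268.8 202.4] yaw 100.17 tilt [-0.0006 -0.0012 -1.    ] rows>= 9.0 t 10.775 w 40.3 F [ 0.1  0.  -0. ]
```

View pics/w6.png

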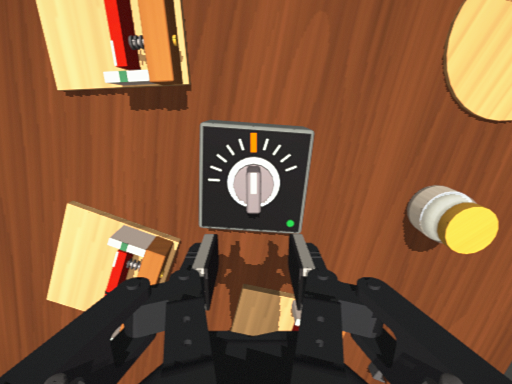

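Call:
{"name": "drive_tool", "arguments": {
  "deltas": "-0.03 -0.005 0 10 0.05; -0.08 -0.015 0 20.5 0.06; -0.135 -0.024 0 31 0.06; -0.19 -0.033 0 41.5 0.06; -0.245 -0.043 0 52 0.06; -0.3 -0.052 0 62.5 0.06; -0.355 -0.062 0 73 0.06; -0.41 -0.072 0 83.5 0.06; -0.46 -0.081 0 94 0.06; -0.505 -0.089 0 104 0.06; -0.535 -0.094 0 113 0.06; -0.542 -0.095 0 116 0.06"
}}

```text
clock: 12.28
eef_pos: [506.0, -283.2, 201.7]
tool_rot: [3.14, 0.003, -0.281]
force: [0.5, 1.1, -0.0]
width: 59.7
```

Call:
{"name": "drive_tool", "arguments": {
  "deltas": "0 0 0.04 0 0.06; 0 0 0.07 0 0.06; 0 0 0.08 0 0.06; 0 0 0.08 0 0.06"
}}

```text
clock: 12.78
eef_pos: [507.4, -280.0, 122.7]
tool_rot: [-3.141, 0.002, -0.275]
force: [0.4, -0.6, 0.8]
width: 59.8
```

Run:
```python
from h import *
from m import *
p=shot('wrist','w7');C=cloud(p)
rect(near(C,507,-282,45,43,52),' block')
np.set_printoptions(precision=4,suppress=True)
go(507,-282,10,-15.8)
```

```text
block 2354 c [ 506.9 -282.5] size [51.3 34. ] longyaw -15.7 zmed 47.5
deltas [-0.0006  0.0016  0.1136] turn 0.03 now [ 507.9 -280.7  123.6] yaw -15.77 tilt [ 0.0003 -0.0002 -1.    ] rows>= 2.0 t 12.825 w 60.3 F [-0.2 -1.   0.8]
```

View pics/w7.png

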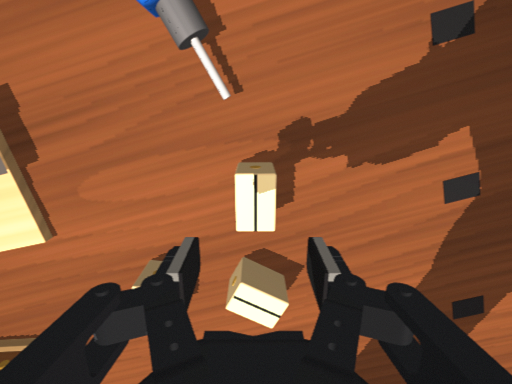

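Call:
{"name": "drive_tool", "arguments": {
  "deltas": "-0.0005 0.0015 0.035 0 0.06; -0.0005 0.0015 0.075 0 0.06; -0.0005 0.0015 0.1 0 0.06; -0.0005 0.0015 0.112 0 0.06; -0.0005 0.0015 0.112 0 0.06; -0.0005 0.0015 0.112 0 0.02; -0.0005 0.0015 0.112 0 0.02; -0.0005 0.0015 0.112 0 0.02; -0.0005 0.0015 0.112 0 0.02; -0.0005 0.0015 0.112 0 0.02"
}}

```text
clock: 14.08
eef_pos: [507.7, -283.0, 12.8]
tool_rot: [3.141, -0.003, -0.276]
force: [0.2, 1.2, 6.9]
width: 33.4
```

Call:
{"name": "drive_tool", "arguments": {
  "deltas": "0 0 -0.02 0 0.02; 0 0 -0.05 0 0.02; 0 0 -0.08 0 0.02; 0 0 -0.1 0 0.02; 0 0 -0.1 0 0.02"
}}

```text
clock: 14.7
eef_pos: [507.8, -283.1, 113.8]
tool_rot: [3.141, -0.004, -0.276]
force: [0.9, -0.5, -0.9]
width: 33.0
```

Run:
```python
from h import *
from m import *
p=shot('wrist','w8');C=cloud(p)
for n in ['scene','side']:
  q=shot(n,n+'8');K=cloud(q); s=ctrl.read_state()
  rect(near(K,s['eef_pos'][0],s['eef_pos'][1],32,90,200),n)
np.set_printoptions(precision=4,suppress=True)
go(540,13,110,-3.3)
```

```text
scene 414 c [ 513.2 -279.9] size [58.2 44.1] longyaw -68.9 zmed 147.2
side 310 c [ 502.8 -279.7] size [57.4 54. ] longyaw 37.7 zmed 147.2
deltas [-0.0478 -0.2931  0.0011] turn -12.52 now [ 506.1 -282.   110.9] yaw -15.82 tilt [-0.0012 -0.0004 -1.    ] rows>= 5.0 t 14.85 w 33.6 F [-0.2  0.1 -0.6]
```

View pics/w8.png

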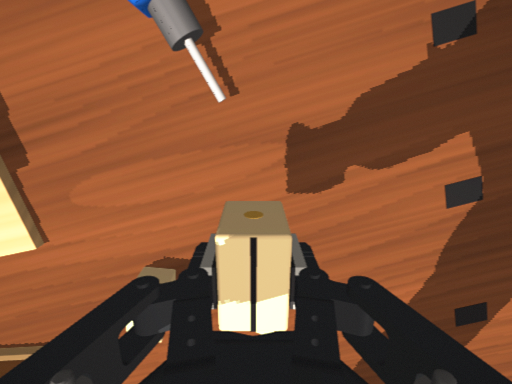

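Run:
```python
from h import *
go(557,15.7,110,-3.3)
```

```text
deltas [-0.0322 -0.3003  0.001 ] turn -12.52 now [ 506.1 -282.   110.9] yaw -15.82 tilt [-1.2e-03 -4.0e-04 -1.0e+00] rows>= 5.0 t 14.85 w 33.6 F [-0.2  0.1 -0.6]
```

Call:
{"name": "drive_tool", "arguments": {
  "deltas": "-0.003 -0.025 0 -1 0.02; -0.007 -0.065 0 -3 0.02; -0.012 -0.11 0 -5 0.02; -0.017 -0.155 0 -7 0.02; -0.022 -0.2 0 -9 0.02; -0.026 -0.245 0 -11 0.02; -0.03 -0.28 0 -12 0.02; -0.032 -0.297 0 -12.5 0.02; -0.032 -0.3 0 -12.5 0.02; -0.032 -0.3 0 -12.5 0.02"
}}

```text
clock: 16.1
eef_pos: [557.4, 13.1, 111.1]
tool_rot: [3.14, 0.001, -0.06]
force: [0.5, -1.1, -1.0]
width: 33.3
```

Run:
```python
from h import *
from m import *
p=shot('wrist','w9');C=cloud(p); s=ctrl.read_state(); e=s['eef_pos']
rect(near(C,e[0],e[1],45,137,155),' block top?')
# rail and plate
P=near(C,626,12,110,44,56); rect(P,' tops')
p2=p['color'].astype(int); red=(p2[...,0]>120)&(p2[...,1]<50)&(p2[...,2]<50)
Q=C[red]; Q=Q[(np.hypot(Q[:,0]-605,Q[:,1]-13)<80)&(Q[:,2]>46)&(Q[:,2]<53)]; rect(Q,' plate top')
np.set_printoptions(precision=4,suppress=True)
go(557,15.7,25,-3.3)
```

```text
block top? 9003 c [558.2   9.8] size [63.6 59.8] longyaw -55.8 zmed 145.8
 tops 13801 c [625.4  12.3] size [159.9  69.3] longyaw 86.6 zmed 50.9
 plate top 2451 c [609.1  13.5] size [126.8  11.3] longyaw 86.5 zmed 48.5
deltas [-0.0005 -0.003   0.0862] turn -0.18 now [557.4  12.8 111.2] yaw -3.48 tilt [-0.0004  0.0013 -1.    ] rows>= 2.0 t 16.15 w 33.5 F [-0.7 -1.1 -0.4]
```

View pics/w9.png

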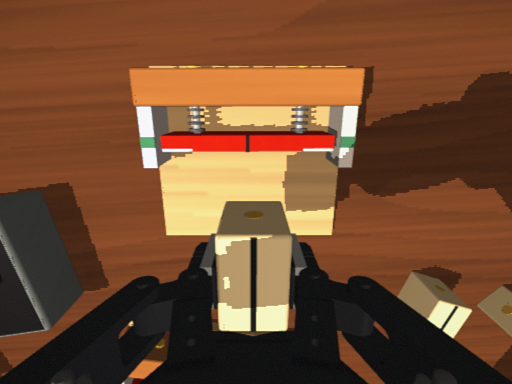

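Call:
{"name": "drive_tool", "arguments": {
  "deltas": "0 -0.003 0.02 -0.1 0.02; 0 -0.003 0.045 -0.1 0.02; 0 -0.003 0.07 -0.1 0.02; 0 -0.003 0.083 -0.1 0.02; 0 -0.003 0.086 -0.1 0.02; 0 -0.003 0.086 -0.1 0.02"
}}

```text
clock: 16.9
eef_pos: [558.3, 17.4, 25.9]
tool_rot: [3.141, -0.001, -0.057]
force: [0.4, 0.4, 0.0]
width: 33.5
```

Run:
```python
from h import *
p=shot('wrist','w10');q=shot('side','side10')
go(577,14.6,23,-3.3)
q=q['color'][150:250,200:320]; cv2.imwrite('pics/side10c.png',cv2.resize(q[...,::-1],None,fx=5,fy=5,interpolation=cv2.INTER_CUBIC))
```

```text
deltas [0.0185 0.0022 0.0032] turn 0.06 now [558.6  17.9  26.1] yaw -3.24 tilt [ 1.8e-03 -2.0e-04 -1.0e+00] rows>= 1.0 t 17.0 w 33.4 F [ 0.2  0.2 -0.7]
```

View pics/w10.png

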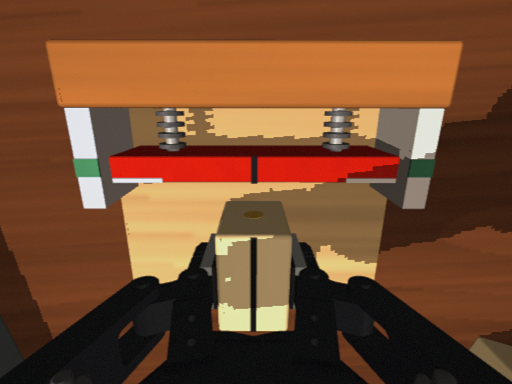

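View pics/side10c.png

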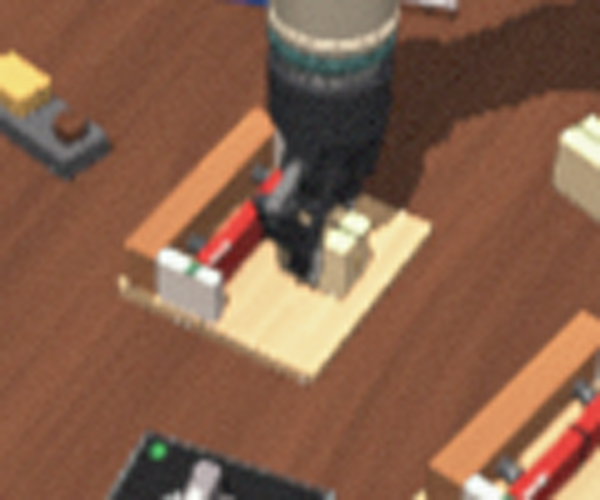

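Call:
{"name": "drive_tool", "arguments": {
  "deltas": "0 0 0.001 0 0.02; 0 0 0.001 0 0.02"
}}

```text
clock: 17.25
eef_pos: [558.4, 18.1, 24.9]
tool_rot: [-3.141, -0.001, -0.056]
force: [-0.8, -0.2, 1.4]
width: 33.3
```

Call:
{"name": "drive_tool", "arguments": {
  "deltas": "0 0 0.001 0 0.02; 0 0 0.001 0 0.02"
}}

```text
clock: 17.5
eef_pos: [558.4, 18.1, 24.8]
tool_rot: [-3.141, -0.001, -0.056]
force: [-2.1, 0.6, 11.2]
width: 32.9
```

Call:
{"name": "drive_tool", "arguments": {
  "deltas": "0 0 0.001 0 0.02; 0 0 0.001 0 0.02"
}}

```text
clock: 17.75
eef_pos: [558.4, 18.1, 24.8]
tool_rot: [-3.141, -0.002, -0.056]
force: [-4.4, 0.6, 19.8]
width: 33.1
```

Call:
{"name": "drive_tool", "arguments": {
  "deltas": "0 0 -0.0024 0 0.02; 0.004 0 -0.0024 0 0.02; 0.008 0 -0.0024 0 0.02; 0.012 0 -0.0024 0 0.02; 0.015 0 -0.0024 0 0.02; 0.015 0 -0.0024 0 0.02; 0.015 0 -0.0024 0 0.02"
}}

```text
clock: 18.62
eef_pos: [568.7, 17.4, 25.0]
tool_rot: [-3.141, 0.008, -0.056]
force: [-9.5, 1.1, 15.4]
width: 33.3
```

Call:
{"name": "drive_tool", "arguments": {
  "deltas": "0.001 0 0 0 0.02; 0.002 0 0 0 0.02; 0.002 0 0 0 0.02"
}}

```text
clock: 19.0
eef_pos: [568.8, 17.3, 25.0]
tool_rot: [-3.141, 0.012, -0.056]
force: [-13.3, 1.5, 18.9]
width: 33.1
```

Run:
```python
from h import *
p=shot('wrist','w11')
go(577,14.6,25,-3.3)
```

```text
deltas [ 0.0084  0.0023 -0.0001] turn 0.08 now [568.8  17.4  25. ] yaw -3.22 tilt [-1.220e-02 -2.000e-04 -9.999e-01] rows>= 1.0 t 19.05 w 33.6 F [-12.8   2.1  19.9]
```

View pics/w11.png

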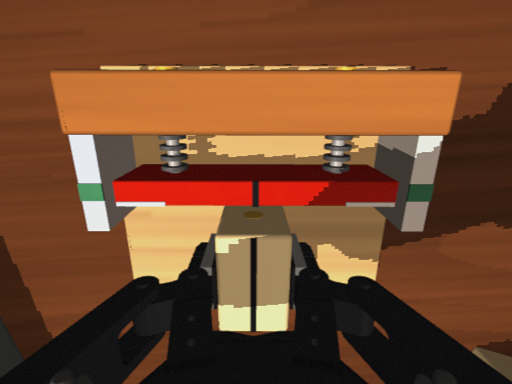

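Run:
```python
from h import *
from m import *
p=shot('wrist');C=cloud(p)
for r in range(176,240,3): print(r,C[r,240],C[r,266])
p2=p['color'].astype(int); red=(p2[...,0]>120)&(p2[...,1]<50)&(p2[...,2]<50)
Q=C[red]; Q=Q[(np.hypot(Q[:,0]-605,Q[:,1]-13)<80)&(Q[:,2]>46)&(Q[:,2]<53)]; rect(Q,' plate top')
print(ctrl.read_state()['force'])
```

```text
176 [615.5  20.5  41.1] [614.8   8.3  41.2]
179 [615.5  20.3  46.3] [614.6   8.6  45.7]
182 [614.7  20.2  48.5] [613.8   8.7  47.8]
185 [613.6  20.2  49.7] [612.6   8.8  48.3]
188 [611.9  20.4  48.4] [611.6   8.9  49.8]
191 [610.9  20.4  49.7] [610.    8.9  49.2]
194 [609.1  20.6  48.5] [608.3   8.9  48.3]
197 [607.6  20.7  48.4] [606.8   9.   48.1]
200 [606.3  20.8  48.7] [605.5   9.1  48.4]
203 [604.9  20.9  49. ] [604.3   9.1  49.2]
206 [594.   22.8  24.1] [592.6   8.4  22.5]
209 [593.4  22.7  26.9] [592.4   8.6  26.5]
212 [593.9  22.4  32.5] [592.9   8.8  32.1]
215 [593.8  22.2  36.4] [592.9   9.   36.1]
218 [593.4  22.1  39.2] [592.6   9.2  39.1]
221 [594.2  21.9  44.7] [592.5   9.3  42.5]
224 [594.1  21.7  47.9] [593.1   9.5  47.3]
227 [593.9  21.6  50.9] [592.7   9.7  49.7]
230 [593.6  21.5  53.4] [593.4   9.8  54.4]
233 [594.   21.3  57.1] [593.1  10.   56.6]
236 [593.5  21.3  59.1] [592.8  10.1  58.9]
239 [592.7  21.3  60.3] [591.4  10.1  59. ]
 plate top 5435 c [609.1  14.2] size [127.2  12.2] longyaw 86.8 zmed 48.5
[-13.    0.5  19.4]
```

Call:
{"name": "drive_tool", "arguments": {
  "deltas": "-0.004 0 0 0 0.02; -0.004 0 -0.002 0 0.02; -0.004 0 -0.002 0 0.02"
}}

```text
clock: 19.48
eef_pos: [571.5, 17.1, 26.6]
tool_rot: [3.142, -0.001, -0.056]
force: [0.6, -0.1, -1.6]
width: 33.3
```

Call:
{"name": "drive_tool", "arguments": {
  "deltas": "0.002 0 0 0 0.02; 0.004 0 0 0 0.02; 0.005 0 0 0 0.02; 0.005 0 0 0 0.02"
}}

```text
clock: 19.98
eef_pos: [576.0, 16.9, 26.7]
tool_rot: [-3.142, -0.0, -0.056]
force: [-0.6, 0.5, -0.7]
width: 33.3
```

Call:
{"name": "drive_tool", "arguments": {
  "deltas": "0.001 0 0 0 0.02; 0.002 0 0 0 0.02; 0.002 0 0 0 0.02"
}}

```text
clock: 20.35
eef_pos: [577.9, 16.8, 26.7]
tool_rot: [-3.142, -0.0, -0.056]
force: [-0.6, 0.0, -0.5]
width: 33.3
```

Call:
{"name": "drive_tool", "arguments": {
  "deltas": "0.001 0 0 0 0.02; 0.002 0 0 0 0.02; 0.002 0 0 0 0.02"
}}

```text
clock: 20.72
eef_pos: [578.8, 16.8, 26.6]
tool_rot: [-3.142, 0.002, -0.056]
force: [-2.7, -0.1, 1.0]
width: 33.5
```

Call:
{"name": "drive_tool", "arguments": {
  "deltas": "0.001 0 0 0 0.02; 0.002 0 0 0 0.02; 0.003 0 0 0 0.02; 0.004 0 0 0 0.02; 0.004 0 0 0 0.02"
}}

```text
clock: 21.35
eef_pos: [582.2, 16.6, 26.6]
tool_rot: [-3.142, 0.003, -0.056]
force: [-7.0, 0.8, 2.6]
width: 33.1
```

Run:
```python
from h import *
from m import *
p=shot('wrist','w12');C=cloud(p)
p2=p['color'].astype(int); red=(p2[...,0]>120)&(p2[...,1]<50)&(p2[...,2]<50)
Q=C[red]; Q=Q[(np.hypot(Q[:,0]-605,Q[:,1]-13)<80)&(Q[:,2]>46)&(Q[:,2]<53)]; rect(Q,' plate top')
np.set_printoptions(precision=4,suppress=True)
go(577,14.6,25,-3.3)
```

```text
plate top 5552 c [612.7  13.7] size [127.6  11.9] longyaw 86.6 zmed 48.6
deltas [-0.005   0.0022  0.0016] turn 0.07 now [582.1  16.5  26.6] yaw -3.23 tilt [-0.0034  0.     -1.    ] rows>= 1.0 t 21.4 w 33.4 F [-6.2  0.5  3.3]
```

View pics/w12.png

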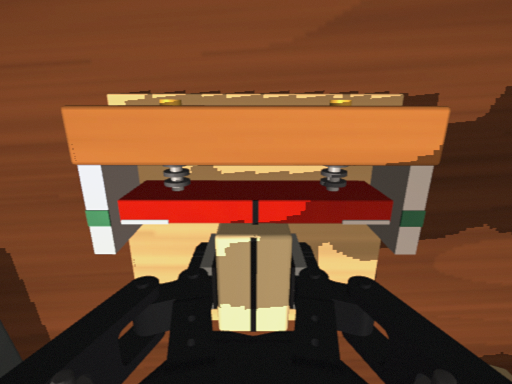

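Call:
{"name": "drive_tool", "arguments": {
  "deltas": "0.001 0 0 0 0.02; 0.002 0 0 0 0.02; 0.003 0 0 0 0.02; 0.0035 0 0 0 0.02; 0.0035 0 0 0 0.02; 0.0035 0 0 0 0.02; 0.0035 0 0 0 0.02; 0.0035 0 0 0 0.02"
}}

```text
clock: 22.4
eef_pos: [584.3, 16.4, 26.4]
tool_rot: [3.142, 0.006, -0.056]
force: [-8.6, 0.0, 6.0]
width: 33.3
```

Run:
```python
from h import *
from m import *
p=shot('wrist','w13');C=cloud(p)
p2=p['color'].astype(int); red=(p2[...,0]>120)&(p2[...,1]<50)&(p2[...,2]<50)
Q=C[red]; Q=Q[(np.hypot(Q[:,0]-605,Q[:,1]-13)<80)&(Q[:,2]>46)&(Q[:,2]<53)]; rect(Q,' plate top')
e=ctrl.read_state()['eef_pos']
B=C[242:325,220:288].reshape(-1,3); B=B[(B[:,2]>50)&(B[:,2]<70)]
A=np.c_[B[:,:2]-B[:,:2].mean(0),np.ones(len(B))]; print('top plane',np.round(np.linalg.lstsq(A,B[:,2],rcond=None)[0],4)); rect(B,'block top')
q=shot('side','side13')['color'][150:250,200:320]; cv2.imwrite('pics/side13c.png',cv2.resize(q[...,::-1],None,fx=5,fy=5,interpolation=cv2.INTER_CUBIC))
np.set_printoptions(precision=4,suppress=True)
go(577,14.6,25,-3.3)
```

```text
plate top 5613 c [614.9  13.5] size [127.8  12.1] longyaw 86.8 zmed 48.6
top plane [-0.  -0.  61.2]
block top 5631 c [583.7  15.6] size [45.5 32.6] longyaw -4.0 zmed 61.2
deltas [-0.0072  0.0022  0.0015] turn 0.07 now [584.3  16.4  26.4] yaw -3.23 tilt [-0.0059  0.0001 -1.    ] rows>= 1.0 t 22.5 w 33.2 F [-8.9  0.5  4.8]
```

View pics/w13.png

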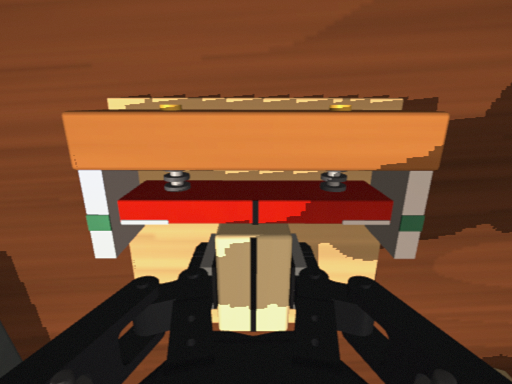

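View pics/side13c.png

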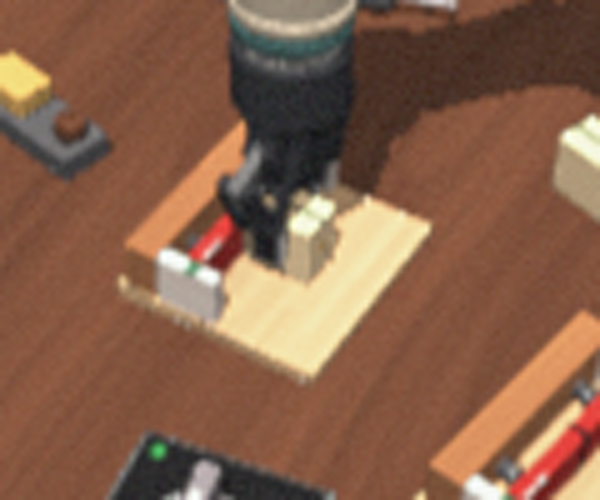

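Call:
{"name": "drive_tool", "arguments": {
  "deltas": "0.001 0 0 0 0.02; 0.0018 0 0 0 0.02; 0.0018 0 0 0 0.02; 0.0018 0 0 0 0.02; 0.0018 0 0 0 0.02; 0.0018 0 0 0 0.02; 0.0018 0 0 0 0.02; 0.0018 0 0 0 0.02"
}}

```text
clock: 23.5
eef_pos: [585.5, 16.3, 26.4]
tool_rot: [3.142, 0.007, -0.056]
force: [-9.3, 1.7, 6.6]
width: 33.2
```

```bash
cat > c.py <<'E'
from h import *
from m import *
p=shot('wrist','w14');C=cloud(p)
p2=p['color'].astype(int); red=(p2[...,0]>120)&(p2[...,1]<50)&(p2[...,2]<50)
Q=C[red]; Q=Q[(np.hypot(Q[:,0]-605,Q[:,1]-13)<80)&(Q[:,2]>46)&(Q[:,2]<53)]; rect(Q,' plate top')
B=C[242:325,220:288].reshape(-1,3); B=B[(B[:,2]>50)&(B[:,2]<70)]
A=np.c_[B[:,:2]-B[:,:2].mean(0),np.ones(len(B))]; print('top plane',np.linalg.lstsq(A,B[:,2],rcond=None)[0].round(4).tolist()); rect(B,'block top')
p=shot('scene','scene14');C=cloud(p)
rect(near(C,506,267,95,50,62),' unit')
rect(near(C,506,267,25,92,102),' bar')
p=shot('side');C=cloud(p)
rect(near(C,506,267,25,92,102),' bar')
np.set_printoptions(precision=4,suppress=True)
go(577,14.6,25,-3.3)
E
python3 c.py
```

```text
plate top 5632 c [615.9  13.5] size [127.5  12.4] longyaw 86.0 zmed 48.6
top plane [-0.0073, -0.0003, 61.161]
block top 5618 c [584.8  15.4] size [45.9 32.6] longyaw -4.3 zmed 61.2
 unit 1421 c [505.2 267.6] size [123.2 120. ] longyaw 6.0 zmed 56.3
 bar 80 c [506.1 267.6] size [41.9 14.7] longyaw -85.2 zmed 96.9
 bar 70 c [504.6 267. ] size [43.6 13.7] longyaw -84.3 zmed 98.4
deltas [-0.0083  0.0022  0.0014] turn 0.08 now [585.4  16.3  26.4] yaw -3.22 tilt [-0.0072  0.0001 -1.    ] rows>= 1.0 t 23.65 w 33.3 F [-9.   0.6  7.3]
```

View pics/w14.png

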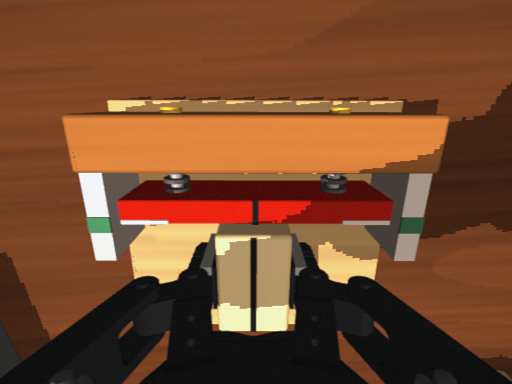

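View pics/scene14.png

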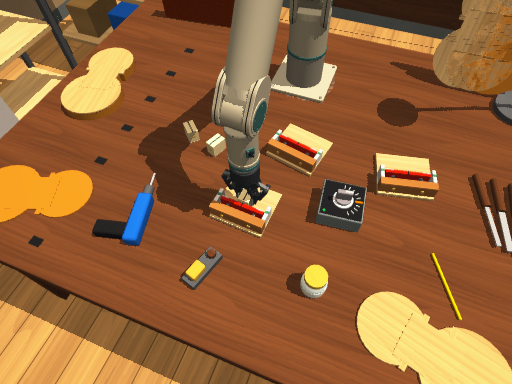

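Run:
```python
from h import *
from m import *
for n in ['scene','side']:
    p=shot(n);C=cloud(p); P=near(C,506,267,25,88,102)[:,:2]; P=P-P.mean(0)
    w,v=np.linalg.eigh(P.T@P/len(P)); a=v[:,1]; print(n,len(P),np.degrees(np.arctan2(a[1],a[0])),np.sqrt(w*12))
    U=near(C,506,267,95,50,62); rect(U,'unit')
    P=near(C,506,267,25,88,102); 
    c,r=proj(p,[506,267,90]); c,r=int(c),int(r)
    q=p['color'][r-30:r+30,c-35:c+35]; cv2.imwrite(f'pics/dial_{n}.png',cv2.resize(q[...,::-1],None,fx=8,fy=8,interpolation=cv2.INTER_CUBIC))
import cv2 as _c
a=_c.imread('pics/w6.png')[110:245,190:325]; _c.imwrite('pics/w6c.png',_c.resize(a,None,fx=4.4,fy=4.4,interpolation=_c.INTER_CUBIC))
```

```text
scene 98 98.96029564835314 [14. 43.]
unit 1410 c [506.3 267.6] size [121.6 119.8] longyaw 5.9 zmed 56.3
side 82 100.59169360502686 [14.4 43.5]
unit 1358 c [504.6 268.2] size [121.6 119.8] longyaw -83.7 zmed 57.4
```

View pics/dial_side.png

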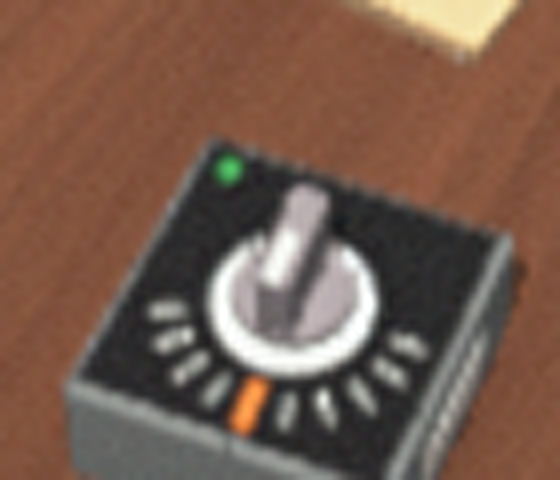

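View pics/w6c.png

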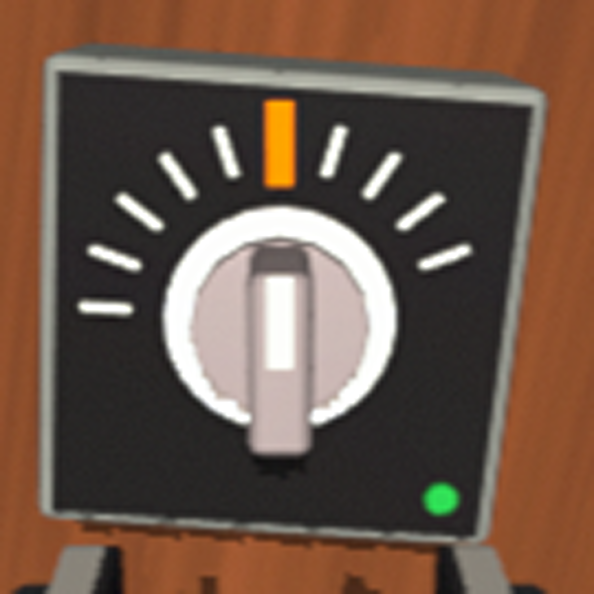

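Call:
{"name": "drive_tool", "arguments": {
  "deltas": "0 0 0 0 0.02; 0 0 0 0 0.02; 0 0 0 0 0.02; 0 0 0 0 0.02; 0 0 0 0 0.02; 0 0 0 0 0.02"
}}

```text
clock: 24.5
eef_pos: [585.5, 16.4, 26.4]
tool_rot: [3.142, 0.007, -0.056]
force: [-9.7, 0.6, 5.9]
width: 33.4
```

Run:
```python
from h import *
go(585.5,16.3,26.4); print(ctrl.finish_job())
```

```text
deltas [ 0.  0. -0.] turn None now [585.5  16.4  26.4] yaw -3.22 tilt [-7.1e-03  1.0e-04 -1.0e+00] rows>= 1.0 t 24.5 w 33.4 F [-9.7  0.6  5.9]
the job is handed in; nothing more can be done
None
```

I turned the dial to the orange mark and let go, then pressed the farthest block against the middle of the red plate on the rightmost jig. I handed the job in at 24.5 s, still holding and pressing it.

**Last checks**
- **Dial:** it reads about 1.49 rad from the wrist camera (mark at 1.5).
- **Pressing:** the plate is pushed back about 6.8 mm, inside the green band, and the wrist force along x was about 9 to 10 N and steady.
- **Block:** it is within about 1 mm of the plate's middle, tilted about 0.007 rad, and square to within about 0.02 rad. Its top reads 61.2 mm, so its underside is up to about 1 mm above the board.
- **Bystanders:** the screwdriver, jar and plane look unmoved in the scene picture; I did not measure them.

**What went wrong or disagreed**
- **Block jammed:** on the first advance it stuck on the board, with about 19 N downward. I backed off, raised it 2 mm and tried again. The plate was not touched during that.
- **Upward force:** about 6 N remained on the tool at the end, probably the block's front edge lightly touching the board.
- **Dial reading:** a rough rectangle fit in the scene and side pictures gave the dial as about 1.58 to 1.59 rad. A better fit to the same views gave a bar heading that agrees with the wrist camera to within about 1.5°.

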